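# Exercise the water valves and feel for the one that binds

## Robot

A 7-joint arm with a two-finger parallel gripper is mounted at the origin on the work surface. World frame = base frame: x ahead of the robot, y to its left, z up, the work surface at z = 0. Lengths are in m, angles in rad, forces in N, time in s.
With the tool pointing down it reaches from about 0.425 to 0.875 m from the base axis. Payload 4.7 kg.
Tool frame: the origin (TCP) lies between the finger pads; the fingertips stand 14 mm ahead of it and the grasp point (between the pads) lies 5 mm behind it; z points along the fingers, y is the line along which they close (so a half turn about z gives the same grasp; the last joint's range is limited). The gripper opens to 87 mm and grips with 3 to 60 N. Pads are 19 mm wide; open, the fingers measure 117 mm over their backs; the gripper's body (75 mm by 190 mm) begins 51 mm behind the grasp point.
Start: joints at [1.147, 0.321, -0.07, 1.45, 0.023, 1.371, -0.057], TCP at [0.276, -0.589, 0.237] pointing down, gripper open.
Joint ranges: [-2.86, 2.86], [-0.3, 2.09], [-1.38, 1.24], [0.06, 2.45], [-1.56, 4.7], [0.09, 2.05], [-2.69, 2.69]. Speed limits (rad/s): [2.57, 2.57, 3.14, 3.14, 3.14, 3.14, 3.14].

## Interface

Orientations are given as a rotation vector (axis times angle).
In Python, from bench import ctrl gives the robot as it stands.
- The arm moves only by the tool step_arm, never from a script. Its argument "commands" is a list of rows, each an object with "travel": the shift along the tool's x, y, z in m, a list of three; "turn": the turn, a rotation vector about the tool's x, y, z in degrees, a list of three. A call has 1 to 5 rows; each row is the pose to reach, as a shift and turn from the pose commanded when the call began, along the tool's axes at that moment; what a row does not reach only later rows make up. A row lasts 1/10 s, in which the tool goes at most 50 mm and 8.59 degrees, less where a joint would pass 70% of its speed; a pose out of reach is approached as far as the arm can. A call with a gripper value outside its range is refused whole. "gripper" is the opening, from 0 (shut) to 1 (fully open), set as the call begins (left out, the last holds). The fingers move at their own pace and stop on an object; "force" is the grip in N (left out, the last holds). Time passes only in rows, so rows that repeat a pose let the fingers close. It gives the time, the measured TCP pose, the force, the opening and the grip force at its end, in the units of the state.
- ctrl.get_state(): the state, without advancing time (a new reading comes with each control period).
- ctrl.get_image(name): name is "side" or "top" or "wrist"; returns the picture (400x640x3 uint8, red, green, blue); there is no depth.
- ctrl.camera_model(name): a dict with "fx", "fy", "cx", "cy" (pixels), "R" (3x3) and "t" (3): a world point X has camera coordinates R X + t; the wrist camera has in their place "T_tool_cam" (4x4, takes a point from camera to tool coordinates, whose origin is the TCP and whose axes are the flange's). Camera axes: x right, y down, z forward; pixel columns grow to the right and rows downward; lengths in m; the calibration is good to about 2 mm. A picture is of the moment at which its call begins: read the wrist's pose just before it. camera_model takes no time and is no camera call.
- ctrl.close_job(): hands the job in; it is judged then, once.
The state is a dict: "time": time; "joint_positions": joint angles; "qd": joint speeds; "joint_torque": joint torques, N m; "position": TCP position; "tool_rot": TCP orientation; "ft_force": force on the tool from outside, world axes, zero at the start; "torque": the same for the moment, N m; "grip_width": opening from 0.0 (shut) to 1.0 (fully open); "grip_force": force on a finger pad.
Only numpy, scipy, OpenCV 4.12 (cv2) and the standard library are available. Lean on these libraries where they do the work, as an engineer would, in place of code of your own. Each camera call takes 0.05 s, during which the arm holds its last target. There are 200 camera calls.

## Task

Exercise the three lever valves on the bench's water manifold: swing each lever from shut towards open, feeling for binding and never forcing one that tightens up. Leave every valve that swings freely fully open against its stop, and swing any that binds part-way back to fully shut. Leave everything else on the bench alone.

Things in the scene. Friction and masses are not known exactly. Their poses are not given: they have to be found in the camera images.
- manifold: steel water manifold: header pipe 400 mm long along its y, axis 60 mm above the bench, on the bench behind the three valves (their stems stand 85 mm to its -x side, at y = -140, 0 and 140 mm). Origin on the bench under the middle of the header; fixed; turned up to 0.18 rad
- valve_p: one of three like-looking brass quarter-turn ball valves. Origin on the bench under its stem; z up along the stem, x towards the header pipe, -x along its outlet pipe (axis 60 mm up, elbow down into the bench 80 mm out). A steel lever on top turns about the stem: 108 mm long, its outer 56 mm a black sleeve 18 mm wide, 12 mm thick, mid-plane 120 mm up. Nothing under the sleeve's sweep is higher than 81 mm
- lever_p (a joint): that valve's lever angle, rad: 0 = fully shut at its stop, lever across the pipe along the valve's +y; pi/2 = fully open at its stop, in line with the outlet along the valve's -x (anticlockwise from above opens). Starts 0 to 0.2; stays where left. A sound valve drags evenly, 1 to 4 N at the sleeve's middle, right up to its hard stop at pi/2
- flex_p (a joint): springy sideways bend of that lever's steel strap at the stem nut, rad, 30 N m per rad: + while the sleeve is pushed towards open, - towards shut, 0 unloaded. It is the load on the stem: 0.08 = 2.4 N m = 30 N at the sleeve's middle, and no more than that may ever be put on a lever, nor on its stops
- lever_p_grip (a point): middle of that lever's sleeve, 80 mm from the stem axis, 120 mm up; its y axis points outward along the lever. If the valve binds, the drag felt here starts as light as any, then from somewhere past 0.5 rad climbs about 9 N per 10 degrees; it cannot be seen. At 10 N here it is clearly felt; past 30 N the stem is being forced
- valve_q: one of three like-looking brass quarter-turn ball valves. Origin on the bench under its stem; z up along the stem, x towards the header pipe, -x along its outlet pipe (axis 60 mm up, elbow down into the bench 80 mm out). A steel lever on top turns about the stem: 108 mm long, its outer 56 mm a black sleeve 18 mm wide, 12 mm thick, mid-plane 120 mm up. Nothing under the sleeve's sweep is higher than 81 mm
- lever_q (a joint): that valve's lever angle, rad: 0 = fully shut at its stop, lever across the pipe along the valve's +y; pi/2 = fully open at its stop, in line with the outlet along the valve's -x (anticlockwise from above opens). Starts 0 to 0.2; stays where left. A sound valve drags evenly, 1 to 4 N at the sleeve's middle, right up to its hard stop at pi/2
- flex_q (a joint): springy sideways bend of that lever's steel strap at the stem nut, rad, 30 N m per rad: + while the sleeve is pushed towards open, - towards shut, 0 unloaded. It is the load on the stem: 0.08 = 2.4 N m = 30 N at the sleeve's middle, and no more than that may ever be put on a lever, nor on its stops
- lever_q_grip (a point): middle of that lever's sleeve, 80 mm from the stem axis, 120 mm up; its y axis points outward along the lever. If the valve binds, the drag felt here starts as light as any, then from somewhere past 0.5 rad climbs about 9 N per 10 degrees; it cannot be seen. At 10 N here it is clearly felt; past 30 N the stem is being forced
- valve_r: one of three like-looking brass quarter-turn ball valves. Origin on the bench under its stem; z up along the stem, x towards the header pipe, -x along its outlet pipe (axis 60 mm up, elbow down into the bench 80 mm out). A steel lever on top turns about the stem: 108 mm long, its outer 56 mm a black sleeve 18 mm wide, 12 mm thick, mid-plane 120 mm up. Nothing under the sleeve's sweep is higher than 81 mm
- lever_r (a joint): that valve's lever angle, rad: 0 = fully shut at its stop, lever across the pipe along the valve's +y; pi/2 = fully open at its stop, in line with the outlet along the valve's -x (anticlockwise from above opens). Starts 0 to 0.2; stays where left. A sound valve drags evenly, 1 to 4 N at the sleeve's middle, right up to its hard stop at pi/2
- flex_r (a joint): springy sideways bend of that lever's steel strap at the stem nut, rad, 30 N m per rad: + while the sleeve is pushed towards open, - towards shut, 0 unloaded. It is the load on the stem: 0.08 = 2.4 N m = 30 N at the sleeve's middle, and no more than that may ever be put on a lever, nor on its stops
- lever_r_grip (a point): middle of that lever's sleeve, 80 mm from the stem axis, 120 mm up; its y axis points outward along the lever. If the valve binds, the drag felt here starts as light as any, then from somewhere past 0.5 rad climbs about 9 N per 10 degrees; it cannot be seen. At 10 N here it is clearly felt; past 30 N the stem is being forced
- tape_roll: white roll of thread tape, 52 mm across, 19 mm high, lying between two outlet pipes; origin at its underside; a bystander, to be left alone
- reducer: small brass pipe fitting, 34 mm across, 34 mm high, standing between two outlet pipes; origin at its underside; a bystander, to be left alone
- wrench: steel spanner 190 mm long, lying left of the manifold; origin at its underside; a bystander, to be left alone
- oil_can: grey can, 60 mm across, 120 mm high, left of the manifold; origin at its underside; a bystander, to be left alone
- tin_cup: metal cup 76 mm across, 85 mm high, near the robot, right of the valves; origin at its underside; a bystander, to be left alone
- jade_rough: greenish rough stone, 92 mm across, 46 mm high, right of the manifold; origin at its underside; a bystander, to be left alone
- grind_wheel: grey grinding wheel, 125 mm across, 22 mm thick, lying flat to the right; origin at its underside; a bystander, to be left alone
- brush: hand brush lying behind the manifold; origin at its underside; a bystander, to be left alone
There are look-alikes about, which are no part of the job. What is shaped like the valve_r but blue, red or turquoise is not meant.

How it is judged:
By the outcome, as a careful person would: the job done as asked, in the order asked, and still so for the second after the job is handed in, with the robot touching nothing.
It also fails if it takes over 67 s, if anything falls off the work surface, if the arm or the gripper's body presses on something with over 40 N, if the wrist force passes 120 N, or if a joint passes its speed limit or range.

## Working session

There is one attempt and no reset: what is moved stays moved. The work goes in short steps, Python scripts to look and compute and a tool call to move; the robot and the scene stay as the last step left them, time stands still between calls to the robot, and variables do not carry over. Pictures are saved under pics/ and viewed, at most 10 in all, crops included, and the job is handed in when it is done.

Besides the shell and the picture viewer there is one more tool, called after "Emit:" as a command line: name --argument value ..., lists and objects as JSON in quotes. step_arm: Moves the arm, as the interface text tells. Its arguments: {"type":"object","properties":{"commands":{"type":"array"},"gripper":{"type":"number"},"force":{"type":"number"}},"required":["commands"]}

```bash
mkdir -p pics; ls; python3 - <<'E'
from bench import ctrl
import cv2
print(ctrl.get_state())
for n in("top","side"):
    im=ctrl.get_image(n); cv2.imwrite(f"pics/{n}0.png",im[:,:,::-1]); print(n,ctrl.camera_model(n))
print(ctrl.camera_model("wrist"))
E
```

```text
pics
{'time': 0.0, 'joint_positions': array([ 1.14706693,  0.32184255, -0.0700827 ,  1.45167774,  0.02260403,
        1.37077018, -0.0569168 ]), 'qd': array([ 0.00170005,  0.00187324,  0.0006137 , -0.00029009,  0.00209168,
        0.00079866, -0.00057066]), 'joint_torque': array([ 1.48043564e-04, -4.91282880e+01, -4.03704699e-01, -3.12534606e+01,
       -6.39087427e-02,  4.35312814e-02,  2.01410489e-04]), 'position': array([ 0.27531691, -0.58823879,  0.23544738]), 'tool_rot': array([-3.06481350e+00, -6.81880522e-01,  8.06040616e-04]), 'ft_force': array([0.3264732 , 0.2368557 , 0.43468182]), 'torque': array([-0.00236359, -0.00940954, -0.04204926]), 'grip_force': 0.0, 'grip_width': 1.000621892986482}
top {'fx': 419.7727940686924, 'fy': 419.7727940686924, 'cx': 324.9166843179616, 'cy': 197.2102208609908, 'R': array([[-0.0292931 , -0.99946099, -0.01482065],
       [-0.99242822,  0.03084993, -0.11888869],
       [ 0.11928182,  0.01122581, -0.99279697]]), 't': array([0.00234972, 0.55827964, 1.54824882])}
side {'fx': 461.4278964066305, 'fy': 461.4278964066305, 'cx': 321.2137023167672, 'cy': 198.6251804846834, 'R': array([[ 0.76576402, -0.64304493,  0.00993388],
       [-0.32341855, -0.39839913, -0.85829982],
       [ 0.55588299,  0.65404232, -0.51305237]]), 't': array([-0.45468552,  0.24115001,  1.27255937])}
{'fx': 312.97146885681275, 'fy': 312.97146885681275, 'cx': 319.02842349557267, 'cy': 204.7147734703219, 'T_tool_cam': array([[-8.89047381e-04, -9.61020491e-01, -2.76475722e-01,
         7.70290522e-02],
       [ 9.99999552e-01, -7.64257671e-04, -5.59107678e-04,
         2.45504000e-05],
       [ 3.26015244e-04, -2.76476095e-01,  9.61020740e-01,
        -1.48226263e-01],
       [ 0.00000000e+00,  0.00000000e+00,  0.00000000e+00,
         1.00000000e+00]])}
```

View pics/top0.png

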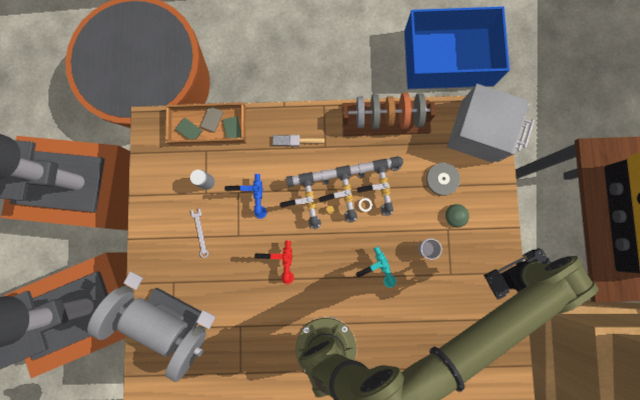

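View pics/side0.png

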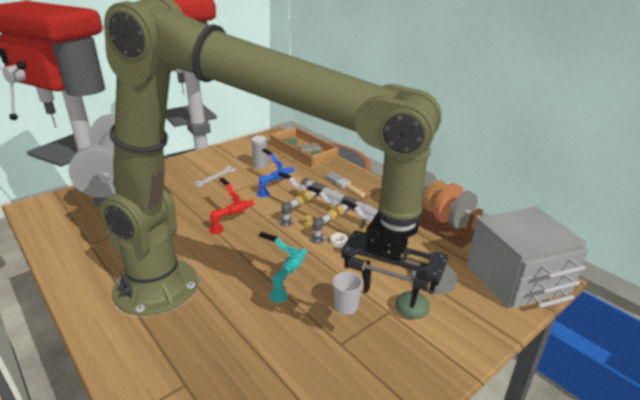

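Candidates in the top view: brass valves on the header at about (310,200), (346,193) and (384,187). The look-alikes are blue (258,190), red (287,260) and turquoise (383,266). I choose the three brass ones and check them in a close crop.

```bash
python3 - <<'E'
import cv2
im=cv2.imread("pics/top0.png")[140:240,260:420]
cv2.imwrite("pics/crop0.png",cv2.resize(im,None,fx=5,fy=5,interpolation=cv2.INTER_CUBIC))
E
```

```text
(no output)
```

View pics/crop0.png

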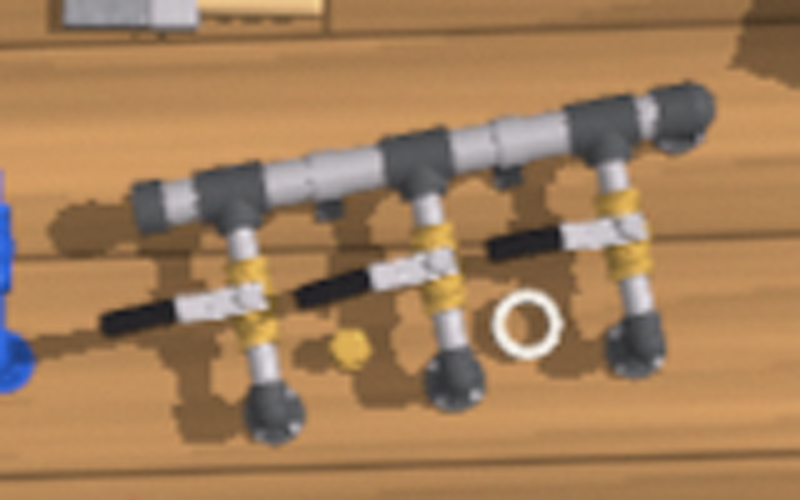

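The crop shows the three brass valves on the header. In crop pixels the stem nuts are at (250,298), (438,263) and (632,228), and the sleeve middles at (139,317), (333,288) and (525,243). The coloured ones stand apart from the manifold.

```bash
cat > h.py <<'E'
import numpy as np
from scipy.spatial.transform import Rotation as Ro
from bench import ctrl
def ray(m,u,v,z,R=None,t=None):
    "pixel -> world point at height z"
    R=m["R"] if R is None else R; t=m["t"] if t is None else t
    d=R.T@np.array([(u-m["cx"])/m["fx"],(v-m["cy"])/m["fy"],1]); c=-R.T@t
    return c+d*(z-c[2])/d[2]
def wrist(u,v,z,s):
    m=ctrl.camera_model("wrist"); T=np.eye(4)
    T[:3,:3]=Ro.from_rotvec(s["tool_rot"]).as_matrix(); T[:3,3]=s["position"]
    W=T@m["T_tool_cam"]; R=W[:3,:3].T
    return ray(m,u,v,z,R,-R@W[:3,3])
def totool(p,yaw,s):
    "shift in tool axes to p and turn about tool z so that tool x has world angle yaw (deg)"
    R=Ro.from_rotvec(s["tool_rot"]).as_matrix()
    a=np.degrees(np.arctan2(R[1,0],R[0,0]))
    return np.round(R.T@(np.array(p)-s["position"])*1000,1), round(-(yaw-a),2), round(a,2)
E
python3 - <<'E'
from h import *
m=ctrl.camera_model("top"); s=ctrl.get_state()
f=lambda p,z: ray(m,260+p[0]/5-.4,140+p[1]/5-.4,z)
for st,g in (((250,298),(139,317)),((438,263),(333,288)),((632,228),(525,243))):
    a,b=f(st,.126),f(g,.126); d=(b-a)[:2]
    print(a.round(4),b.round(4),np.hypot(*d).round(4),np.degrees(np.arctan2(d[1],d[0])).round(1))
    print(totool([b[0],b[1],.3],100,s))
E
```

```text
[0.5415 0.0389 0.126 ] [0.5304 0.118  0.126 ] 0.0798 98.0
(array([ 530.5, -531.6,  -63.6]), np.float64(-74.91), np.float64(25.09))
[ 0.5624 -0.0951  0.126 ] [ 0.5469 -0.0201  0.126 ] 0.0766 101.7
(array([ 486.8, -399.6,  -63.8]), np.float64(-74.91), np.float64(25.09))
[ 0.5831 -0.2336  0.126 ] [ 0.5748 -0.1573  0.126 ] 0.0767 96.3
(array([ 453.9, -263.5,  -64. ]), np.float64(-74.91), np.float64(25.09))
```

Emit:
step_arm --commands '[{"travel": [0.041,-0.024,-0.006],"turn": [0,0,0]},{"travel": [0.082,-0.048,-0.012],"turn": [0,0,0]},{"travel": [0.123,-0.072,-0.018],"turn": [0,0,0]},{"travel": [0.164,-0.096,-0.024],"turn": [0,0,0]},{"travel": [0.205,-0.12,-0.03],"turn": [0,0,0]}]' --gripper 0.6 --force 10

```text
time: 0.6
position: [0.4109, -0.3913, 0.2664]
tool_rot: [-3.066, -0.682, 0.001]
ft_force: [0.0, -0.3, -0.1]
grip_width: 0.646
grip_force: 0.0
```

Emit:
step_arm --commands '[{"travel": [0.041,-0.024,-0.006],"turn": [0,0,0]},{"travel": [0.082,-0.048,-0.012],"turn": [0,0,0]},{"travel": [0.123,-0.072,-0.018],"turn": [0,0,0]},{"travel": [0.164,-0.096,-0.024],"turn": [0,0,0]},{"travel": [0.205,-0.12,-0.03],"turn": [0,0,0]}]'

```text
time: 1.1
position: [0.5457, -0.1958, 0.2965]
tool_rot: [3.067, 0.682, -0.001]
ft_force: [0.9, 0.2, -0.2]
grip_width: 0.597
grip_force: 0.0
```

Emit:
step_arm --commands '[{"travel": [0.02,-0.012,-0.002],"turn": [0,0,-7.5]},{"travel": [0.044,-0.024,-0.004],"turn": [0,0,-15]},{"travel": [0.044,-0.024,-0.004],"turn": [0,0,-22.5]},{"travel": [0.044,-0.024,-0.004],"turn": [0,0,-30]},{"travel": [0.044,-0.024,-0.004],"turn": [0,0,-37.5]}]'

```text
time: 1.6
position: [0.5747, -0.1567, 0.2999]
tool_rot: [-2.679, -1.64, 0.001]
ft_force: [-0.1, 0.9, -0.3]
grip_width: 0.6
grip_force: 0.0
```

Emit:
step_arm --commands '[{"travel": [0,0,0],"turn": [0,0,-7.5]},{"travel": [0,0,0],"turn": [0,0,-15]},{"travel": [0,0,0],"turn": [0,0,-22.5]},{"travel": [0,0,0],"turn": [0,0,-30]},{"travel": [0,0,0],"turn": [0,0,-37.5]}]'

```text
time: 2.1
position: [0.5745, -0.1572, 0.3]
tool_rot: [-2.011, -2.413, 0.001]
ft_force: [-0.1, 0.2, -0.4]
grip_width: 0.6
grip_force: 0.0
```

```bash
python3 - <<'E'
from h import *; import cv2
s=ctrl.get_state(); print(s["time"],s["position"],s["ft_force"],s["joint_positions"].round(2),totool([.5748,-.1573,.3],98,s))
cv2.imwrite("pics/w1.png",ctrl.get_image("wrist")[:,:,::-1])
E
```

```text
2.1 [ 0.57451422 -0.15715416  0.29996718] [-0.10610313  0.17239254 -0.35128133] [ 0.68  0.22 -0.55  1.48  0.12  1.47  0.32] (array([-0.2,  0.3, -0. ]), np.float64(2.39), np.float64(100.39))
```

View pics/w1.png

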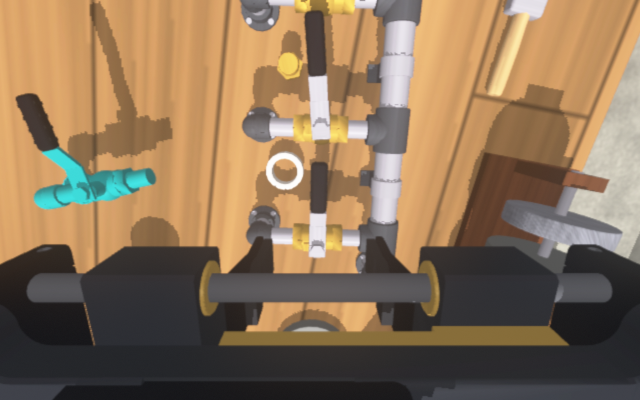

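The wrist view shows the right valve's sleeve at about (318,188) with its nut at (317,245). The middle valve's sleeve is at (317,43) with its nut at (321,128). I'll measure both by mask.

```bash
python3 - <<'E'
from h import *; import cv2
s=ctrl.get_state(); im=cv2.imread("pics/w1.png")
m=((im.max(2)<62)).astype(np.uint8)
m[:, :270]=0; m[:,345:]=0; m[235:]=0
n,l,st,c=cv2.connectedComponentsWithStats(m)
for i in range(1,n):
    if st[i,4]<150: continue
    ys,xs=np.where(l==i); pts=np.c_[xs,ys].astype(np.float32)
    W=np.array([wrist(x,y,.126,s) for x,y in pts])[:,:2]
    r=cv2.minAreaRect((W*1000).astype(np.float32)); b=cv2.boxPoints(r)
    vx,vy,_,_=cv2.fitLine((W*1000).astype(np.float32),cv2.DIST_L2,0,.01,.01).ravel()
    print(st[i],np.round(r,1) if 0 else r, np.degrees(np.arctan2(vy,vx))%180)
for p in((317,245),(321,125)): print(wrist(*p,.126,s))
E
```

```text
[ 0.58482483 -0.21937939  0.126     ]
[ 0.56514089 -0.09142817  0.126     ]
```

```bash
cat > sl.py <<'E'
from h import *; import cv2
def sleeves(im,s,x0=270,x1=345,y1=232,thr=100):
    g=im.max(2); m=((g<thr)&(im.max(2).astype(int)-im.min(2)<40)).astype(np.uint8)
    m[:, :x0]=0; m[:,x1:]=0; m[y1:]=0
    m=cv2.morphologyEx(m,cv2.MORPH_OPEN,np.ones((5,5)))
    n,l,st,c=cv2.connectedComponentsWithStats(m)
    for i in range(1,n):
        if st[i,4]<300: continue
        ys,xs=np.where(l==i)
        W=(np.array([wrist(x,y,.126,s) for x,y in zip(xs,ys)])[:,:2]*1000).astype(np.float32)
        (cx,cy),d,_=cv2.minAreaRect(W); vx,vy=cv2.fitLine(W,cv2.DIST_L2,0,.01,.01).ravel()[:2]
        print(st[i],"centre",round(cx,1),round(cy,1),"size",np.round(d,1),"angle",round(np.degrees(np.arctan2(vy,vx))%180,1))
if __name__=="__main__":
    s=ctrl.get_state(); im=cv2.imread("pics/w1.png"); print(im[188,318],im[43,317]); sleeves(im,s)
E
python3 sl.py
```

```text
[64 67 77] [60 61 73]
[ 305   11   21   65 1159] centre 546.3 -20.2 size [17.1 54.5] angle 103.9
[311 162  17  51 816] centre 575.0 -154.7 size [17.  54.1] angle 99.3
```

Emit:
step_arm --commands '[{"travel": [0.002,0,0.04],"turn": [0,0,1.5]},{"travel": [0.002,0,0.08],"turn": [0,0,1.5]},{"travel": [0.002,0,0.12],"turn": [0,0,1.5]},{"travel": [0.002,0,0.16],"turn": [0,0,1.5]},{"travel": [0.002,0,0.185],"turn": [0,0,1.5]}]'

```text
time: 2.65
position: [0.5723, -0.1549, 0.1119]
tool_rot: [-2.049, -2.376, 0.003]
ft_force: [0.8, -0.3, -0.2]
grip_width: 0.601
grip_force: 0.0
```

Emit:
step_arm --commands '[{"travel": [0,0,0],"turn": [0,0,0]},{"travel": [0,0,0],"turn": [0,0,0]},{"travel": [0,0,0],"turn": [0,0,0]},{"travel": [0,0,0],"turn": [0,0,0]},{"travel": [0,0,0],"turn": [0,0,0]}]' --gripper 0.1 --force 8

```text
time: 3.15
position: [0.5752, -0.1554, 0.117]
tool_rot: [2.048, 2.379, 0.001]
ft_force: [-2.0, 1.7, 2.0]
grip_width: 0.23
grip_force: 1.2
```

Emit:
step_arm --commands '[{"travel": [0,0,0],"turn": [0,0,0]},{"travel": [0,0,0],"turn": [0,0,0]}]'

```text
time: 3.35
position: [0.5745, -0.1554, 0.1167]
tool_rot: [2.049, 2.381, -0.001]
ft_force: [-2.8, 0.7, 5.7]
grip_width: 0.208
grip_force: 8.0
```

Emit:
step_arm --commands '[{"travel": [0,0,0],"turn": [0,0,0]},{"travel": [-0.0008,-0.0111,0],"turn": [0,0,-8]},{"travel": [-0.0031,-0.0221,0],"turn": [0,0,-16]},{"travel": [-0.0069,-0.0325,0],"turn": [0,0,-24]},{"travel": [-0.0069,-0.0325,0],"turn": [0,0,-24]}]' --gripper 0.1 --force 30

```text
time: 3.85
position: [0.5425, -0.1674, 0.1168]
tool_rot: [1.507, 2.757, -0.001]
ft_force: [-3.8, 1.6, 5.1]
grip_width: 0.206
grip_force: 30.0
```

```bash
cat > f.py <<'E'
from h import *
s=ctrl.get_state(); R=Ro.from_rotvec(s["tool_rot"]).as_matrix()
print(s["time"],s["position"].round(4),"yaw",totool([0,0,0],0,s)[2],"F tool",(R.T@s["ft_force"]).round(2),"M tool",(R.T@s["torque"]).round(2),s["grip_width"],s["grip_force"],s["joint_positions"].round(2))
E
python3 f.py
```

```text
3.85 [ 0.5425 -0.1674  0.1168] yaw 122.68 F tool [ 3.44 -2.33 -5.14] M tool [ 0.56  0.65 -0.02] 0.20569141120861478 29.98801041394472 [ 0.76  0.29 -0.59  1.79  0.18  1.12  0.68]
```

Emit:
step_arm --commands '[{"travel": [-0.0001,-0.0042,0],"turn": [0,0,-3]},{"travel": [-0.0004,-0.0084,0],"turn": [0,0,-6]},{"travel": [-0.001,-0.0125,0],"turn": [0,0,-9]},{"travel": [-0.0017,-0.0166,0],"turn": [0,0,-12]},{"travel": [-0.0027,-0.0207,0],"turn": [0,0,-15]}]'

```text
time: 4.35
position: [0.5271, -0.1801, 0.1168]
tool_rot: [-1.135, -2.929, 0.0]
ft_force: [-4.6, 1.3, 8.1]
grip_width: 0.201
grip_force: 30.2
```

```bash
python3 f.py
```

```text
4.35 [ 0.5271 -0.1801  0.1168] yaw 137.64 F tool [ 4.3  -2.12 -8.14] M tool [0.19 0.84 0.37] 0.20105028123197746 30.16039718873799 [ 0.83  0.27 -0.62  1.81  0.18  1.11  0.97]
```

```bash
cat >> f.py <<'E'
F=R.T@s["ft_force"]; M=R.T@s["torque"]; print("DRAG N at sleeve (+ = resists opening)",round(F[1]+M[2]/.08,2))
E
python3 f.py | tail -1
```

```text
DRAG N at sleeve (+ = resists opening) 2.5
```

Emit:
step_arm --commands '[{"travel": [-0.0001,-0.0035,0],"turn": [0,0,-2.5]},{"travel": [-0.0003,-0.007,0],"turn": [0,0,-5]},{"travel": [-0.0007,-0.0104,0],"turn": [0,0,-7.5]},{"travel": [-0.0012,-0.0139,0],"turn": [0,0,-10]}]'

```text
time: 4.75
position: [0.5183, -0.1912, 0.1168]
tool_rot: [-0.876, -3.016, 0.001]
ft_force: [-5.1, 1.3, 9.3]
grip_width: 0.207
grip_force: 30.1
```

```bash
python3 f.py
```

```text
4.75 [ 0.5183 -0.1912  0.1168] yaw 147.61 F tool [ 5.03 -1.69 -9.25] M tool [0.14 1.01 0.3 ] 0.20721360798201036 30.13800817541778 [ 0.87  0.27 -0.64  1.82  0.18  1.11  1.17]
DRAG N at sleeve (+ = resists opening) 2.02
```

Emit:
step_arm --commands '[{"travel": [-0.0001,-0.0042,-0.001],"turn": [0,0,-3]},{"travel": [-0.0004,-0.0084,-0.001],"turn": [0,0,-6]},{"travel": [-0.001,-0.0125,-0.001],"turn": [0,0,-9]},{"travel": [-0.0017,-0.0166,-0.001],"turn": [0,0,-12]},{"travel": [-0.0027,-0.0207,-0.001],"turn": [0,0,-15]}]'

```text
time: 5.25
position: [0.509, -0.2105, 0.1169]
tool_rot: [-0.474, -3.104, 0.001]
ft_force: [-3.9, 0.1, 4.2]
grip_width: 0.206
grip_force: 30.1
```

```bash
python3 f.py
```

```text
5.25 [ 0.509  -0.2105  0.1169] yaw 162.62 F tool [ 3.75 -1.08 -4.15] M tool [-0.01  0.74  0.29] 0.20558642263908067 30.091675333678722 [ 0.93  0.27 -0.67  1.82  0.19  1.11  1.47]
DRAG N at sleeve (+ = resists opening) 2.58
```

Emit:
step_arm --commands '[{"travel": [-0.0001,-0.0042,0],"turn": [0,0,-3]},{"travel": [-0.0004,-0.0084,0],"turn": [0,0,-6]},{"travel": [-0.001,-0.0125,0],"turn": [0,0,-9]},{"travel": [-0.0017,-0.0166,0],"turn": [0,0,-12]},{"travel": [-0.0027,-0.0207,0],"turn": [0,0,-15]}]'

```text
time: 5.75
position: [0.5051, -0.2315, 0.1169]
tool_rot: [-0.065, -3.138, 0.001]
ft_force: [-4.3, 1.0, 4.5]
grip_width: 0.201
grip_force: 30.1
```

```bash
python3 f.py
```

```text
5.75 [ 0.5051 -0.2315  0.1169] yaw 177.61 F tool [ 4.39  0.79 -4.47] M tool [-0.15  0.93  0.26] 0.2011110656465798 30.062288464978337 [ 0.99  0.29 -0.69  1.81  0.2   1.12  1.75]
DRAG N at sleeve (+ = resists opening) 4.03
```

Emit:
step_arm --commands '[{"travel": [0,-0.0021,0],"turn": [0,0,-1.5]},{"travel": [-0.0001,-0.0042,0],"turn": [0,0,-3]},{"travel": [-0.0003,-0.0063,0],"turn": [0,0,-4.5]},{"travel": [-0.0004,-0.0084,0],"turn": [0,0,-6]}]'

```text
time: 6.15
position: [0.5051, -0.2399, 0.1169]
tool_rot: [0.097, -3.137, 0.001]
ft_force: [-4.6, -0.3, 5.1]
grip_width: 0.203
grip_force: 30.0
```

```bash
python3 f.py
```

```text
6.15 [ 0.5051 -0.2399  0.1169] yaw -176.45 F tool [ 4.6  -0.03 -5.11] M tool [-0.14  1.06  0.22] 0.20296855405333436 30.047070337459445 [ 1.01  0.3  -0.7   1.8   0.21  1.12  1.86]
DRAG N at sleeve (+ = resists opening) 2.67
```

Emit:
step_arm --commands '[{"travel": [0,-0.0014,0],"turn": [0,0,-1]},{"travel": [0,-0.0028,0],"turn": [0,0,-2]},{"travel": [-0.0001,-0.0042,0],"turn": [0,0,-3]}]'

```text
time: 6.45
position: [0.5054, -0.2442, 0.1169]
tool_rot: [0.179, -3.134, 0.001]
ft_force: [-5.9, 0.3, 5.9]
grip_width: 0.203
grip_force: 30.0
```

```bash
python3 f.py
```

```text
6.45 [ 0.5054 -0.2442  0.1169] yaw -173.48 F tool [ 5.85  0.94 -5.86] M tool [-0.29  1.12  0.21] 0.2027235886224263 30.039000492542982 [ 1.02  0.3  -0.71  1.8   0.22  1.12  1.92]
DRAG N at sleeve (+ = resists opening) 3.52
```

Still free. I'll creep to the stop.

Emit:
step_arm --commands '[{"travel": [0,-0.0011,0],"turn": [0,0,-0.75]},{"travel": [0,-0.0021,0],"turn": [0,0,-1.5]}]'

```text
time: 6.65
position: [0.5057, -0.2463, 0.1169]
tool_rot: [0.219, -3.131, 0.001]
ft_force: [-5.3, 0.7, 5.2]
grip_width: 0.199
grip_force: 30.0
```

```bash
python3 f.py
```

```text
6.65 [ 0.5057 -0.2463  0.1169] yaw -171.99 F tool [ 5.19  1.39 -5.23] M tool [-0.26  1.02  0.2 ] 0.19855620835583962 30.036850031465292 [ 1.02  0.31 -0.71  1.79  0.22  1.13  1.95]
DRAG N at sleeve (+ = resists opening) 3.84
```

Emit:
step_arm --commands '[{"travel": [0,-0.0011,0],"turn": [0,0,-0.75]},{"travel": [0,-0.0021,0],"turn": [0,0,-1.5]}]'

```text
time: 6.85
position: [0.506, -0.2484, 0.1169]
tool_rot: [0.26, -3.128, 0.001]
ft_force: [-6.2, -0.3, 5.5]
grip_width: 0.207
grip_force: 30.0
```

```bash
python3 f.py
```

```text
6.85 [ 0.506  -0.2484  0.1169] yaw -170.49 F tool [ 6.19  0.68 -5.52] M tool [-0.35  1.    0.21] 0.20689353549157732 30.03421263769269 [ 1.02  0.31 -0.71  1.79  0.22  1.13  1.97]
DRAG N at sleeve (+ = resists opening) 3.32
```

Emit:
step_arm --commands '[{"travel": [0,-0.0014,0],"turn": [0,0,-1]},{"travel": [0,-0.0028,0],"turn": [0,0,-2]}]'

```text
time: 7.05
position: [0.5063, -0.2504, 0.1169]
tool_rot: [0.314, -3.122, -0.001]
ft_force: [-6.7, 2.7, 6.4]
grip_width: 0.205
grip_force: 30.3
```

```bash
python3 f.py
```

```text
7.05 [ 0.5063 -0.2504  0.1169] yaw -168.5 F tool [ 6.08  3.95 -6.4 ] M tool [-0.85  1.17  0.5 ] 0.20493763912311364 30.288102300837636 [ 1.03  0.31 -0.72  1.79  0.23  1.13  2.01]
DRAG N at sleeve (+ = resists opening) 10.18
```

Emit:
step_arm --commands '[{"travel": [0,-0.0007,0],"turn": [0,0,-0.5]},{"travel": [0,-0.0007,0],"turn": [0,0,-0.5]}]'

```text
time: 7.25
position: [0.5064, -0.2506, 0.1169]
tool_rot: [0.327, -3.121, -0.002]
ft_force: [-7.1, 3.0, 6.6]
grip_width: 0.207
grip_force: 30.4
```

```bash
python3 f.py
```

```text
7.25 [ 0.5064 -0.2506  0.1169] yaw -168.05 F tool [ 6.34  4.38 -6.59] M tool [-0.86  1.2   0.6 ] 0.20659047058525914 30.43388550169766 [ 1.03  0.31 -0.72  1.79  0.23  1.13  2.02]
DRAG N at sleeve (+ = resists opening) 11.9
```

Emit:
step_arm --commands '[{"travel": [0,-0.0007,0],"turn": [0,0,-0.5]},{"travel": [0,-0.0007,0],"turn": [0,0,-0.5]},{"travel": [0,-0.0007,0],"turn": [0,0,-0.5]},{"travel": [0,-0.0007,0],"turn": [0,0,-0.5]},{"travel": [0,-0.0007,0],"turn": [0,0,-0.5]}]' --gripper 0.5 --force 8

```text
time: 7.75
position: [0.5084, -0.252, 0.1167]
tool_rot: [-0.344, 3.122, -0.001]
ft_force: [0.5, -0.1, -0.4]
grip_width: 0.483
grip_force: 0.0
```

Emit:
step_arm --commands '[{"travel": [0,0,-0.04],"turn": [0,0,0]},{"travel": [0,0,-0.08],"turn": [0,0,0]},{"travel": [0,0,-0.12],"turn": [0,0,0]},{"travel": [0,0,-0.16],"turn": [0,0,0]},{"travel": [0,0,-0.185],"turn": [0,0,0]}]'

```text
time: 8.25
position: [0.5092, -0.252, 0.3051]
tool_rot: [-0.344, 3.119, -0.005]
ft_force: [0.5, -0.2, -0.1]
grip_width: 0.497
grip_force: 0.0
```

```bash
python3 f.py; python3 -c "
from h import *
s=ctrl.get_state(); print(totool([.5465,-.020,.3],101,s))"
```

```text
8.25 [ 0.5092 -0.252   0.3051] yaw -167.42 F tool [-0.42 -0.3   0.12] M tool [-0.11 -0.19  0.  ] 0.49738915469564626 0.0 [ 1.07  0.18 -0.75  1.53  0.12  1.47  2.11]
DRAG N at sleeve (+ = resists opening) -0.29
(array([-87. , 218.3,   4.7]), np.float64(-268.42), np.float64(-167.42))
```

Emit:
step_arm --commands '[{"travel": [-0.0174,0.0437,0.001],"turn": [0,0,8.4]},{"travel": [-0.0348,0.0873,0.002],"turn": [0,0,16.8]},{"travel": [-0.0522,0.131,0.003],"turn": [0,0,25.2]},{"travel": [-0.0696,0.1746,0.004],"turn": [0,0,33.6]},{"travel": [-0.087,0.2183,0.005],"turn": [0,0,42]}]'

```text
time: 8.75
position: [0.5446, -0.0261, 0.297]
tool_rot: [0.753, 3.049, -0.001]
ft_force: [0.7, -1.0, -0.1]
grip_width: 0.503
grip_force: 0.0
```

Emit:
step_arm --commands '[{"travel": [0,0,0],"turn": [0,0,8.3]},{"travel": [0,0,0],"turn": [0,0,16.6]},{"travel": [0,0,0],"turn": [0,0,24.9]},{"travel": [0,0,0],"turn": [0,0,33.2]},{"travel": [0,0,0],"turn": [0,0,41.6]}]'

```text
time: 9.25
position: [0.5446, -0.0279, 0.2968]
tool_rot: [1.788, 2.583, 0.0]
ft_force: [0.1, -0.0, 0.3]
grip_width: 0.503
grip_force: 0.0
```

Emit:
step_arm --commands '[{"travel": [0,0,0],"turn": [0,0,8]},{"travel": [0,0,0],"turn": [0,0,8]},{"travel": [0,0,0],"turn": [0,0,8]}]'

```text
time: 9.55
position: [0.5445, -0.0278, 0.2968]
tool_rot: [1.952, 2.461, -0.0]
ft_force: [0.1, 0.9, 0.0]
grip_width: 0.503
grip_force: 0.0
```

```bash
python3 f.py; python3 - <<'E'
from sl import *
s=ctrl.get_state(); im=ctrl.get_image("wrist")[:,:,::-1].copy(); cv2.imwrite("pics/w2.png",im); sleeves(im,s,x0=285)
E
```

```text
9.55 [ 0.5445 -0.0278  0.2968] yaw 103.16 F tool [ 0.83  0.29 -0.  ] M tool [-0.1  -0.02 -0.01] 0.5031127989705593 0.0 [ 0.72  0.13 -0.78  1.6   0.09  1.45  0.16]
DRAG N at sleeve (+ = resists opening) 0.19
[329   1  16  67 984] centre 528.2 118.7 size [14.1 54.5] angle 102.4
[314 156  16  52 811] centre 546.0 -18.5 size [15.8 54.1] angle 103.5
```

View pics/w2.png

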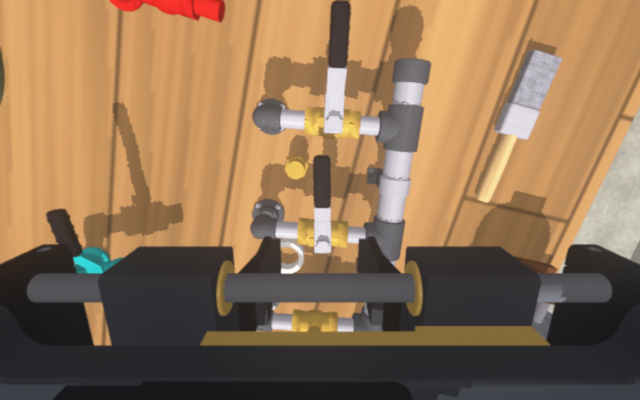

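The wrist view shows the middle valve's sleeve at (321,182), now straight ahead of the tool, and the left valve's at (340,34). The mask fits agree with the earlier estimates.

Emit:
step_arm --commands '[{"travel": [0.008,0.0035,0.04],"turn": [0,0,0]},{"travel": [0.008,0.0035,0.08],"turn": [0,0,0]},{"travel": [0.008,0.0035,0.12],"turn": [0,0,0]},{"travel": [0.008,0.0035,0.16],"turn": [0,0,0]},{"travel": [0.008,0.0035,0.18],"turn": [0,0,0]}]'

```text
time: 10.1
position: [0.5439, -0.0195, 0.1132]
tool_rot: [-1.951, -2.457, 0.004]
ft_force: [-0.5, 0.5, 0.7]
grip_width: 0.497
grip_force: 0.0
```

Emit:
step_arm --commands '[{"travel": [0,0,0],"turn": [0,0,0]},{"travel": [0,0,0],"turn": [0,0,0]},{"travel": [0,0,0],"turn": [0,0,0]},{"travel": [0,0,0],"turn": [0,0,0]},{"travel": [0,0,0],"turn": [0,0,0]}]' --gripper 0.1 --force 8

```text
time: 10.6
position: [0.5469, -0.0193, 0.1182]
tool_rot: [1.955, 2.457, 0.001]
ft_force: [-1.0, 0.7, 4.9]
grip_width: 0.207
grip_force: 8.0
```

Emit:
step_arm --commands '[{"travel": [0,0,0],"turn": [0,0,0]},{"travel": [0,0,0],"turn": [0,0,0]}]'

```text
time: 10.8
position: [0.5469, -0.0192, 0.1182]
tool_rot: [1.955, 2.457, 0.001]
ft_force: [-1.3, -0.6, 6.0]
grip_width: 0.204
grip_force: 8.0
```

```bash
python3 f.py
```

```text
10.8 [ 0.5469 -0.0192  0.1182] yaw 102.98 F tool [-0.27 -1.36 -5.96] M tool [0.25 0.1  0.01] 0.20402040047587355 8.00103010958992 [ 0.66  0.28 -0.76  1.83  0.21  1.12  0.05]
DRAG N at sleeve (+ = resists opening) -1.2
```

Emit:
step_arm --commands '[{"travel": [0,0,-0.001],"turn": [0,0,0]},{"travel": [-0.0006,-0.0097,-0.001],"turn": [0,0,-7]},{"travel": [-0.0024,-0.0194,-0.001],"turn": [0,0,-14]},{"travel": [-0.0048,-0.0274,-0.001],"turn": [0,0,-20]}]' --force 30

```text
time: 11.2
position: [0.5211, -0.0303, 0.1183]
tool_rot: [1.492, 2.762, 0.001]
ft_force: [1.0, 0.1, 1.4]
grip_width: 0.204
grip_force: 30.0
```

Emit:
step_arm --commands '[{"travel": [-0.0001,-0.0042,0],"turn": [0,0,-3]},{"travel": [-0.0004,-0.0084,0],"turn": [0,0,-6]},{"travel": [-0.001,-0.0125,0],"turn": [0,0,-9]},{"travel": [-0.0017,-0.0166,0],"turn": [0,0,-12]},{"travel": [-0.0027,-0.0207,0],"turn": [0,0,-15]}]'

```text
time: 11.7
position: [0.5053, -0.0438, 0.1183]
tool_rot: [1.123, 2.932, 0.001]
ft_force: [1.0, 0.1, 2.1]
grip_width: 0.203
grip_force: 30.0
```

```bash
python3 f.py
```

```text
11.7 [ 0.5053 -0.0438  0.1183] yaw 138.08 F tool [-0.64  0.77 -2.07] M tool [-0.25 -0.23  0.13] 0.2032765792794258 30.007977057248354 [ 0.82  0.19 -0.85  1.92  0.16  1.1   0.74]
DRAG N at sleeve (+ = resists opening) 2.33
```

Emit:
step_arm --commands '[{"travel": [-0.0001,-0.0035,0],"turn": [0,0,-2.5]},{"travel": [-0.0003,-0.007,0],"turn": [0,0,-5]},{"travel": [-0.0007,-0.0104,0],"turn": [0,0,-7.5]},{"travel": [-0.0012,-0.0139,0],"turn": [0,0,-10]}]'

```text
time: 12.1
position: [0.4969, -0.0548, 0.1183]
tool_rot: [0.864, 3.018, 0.001]
ft_force: [1.4, 0.0, 0.9]
grip_width: 0.205
grip_force: 30.0
```

```bash
python3 f.py
```

```text
12.1 [ 0.4969 -0.0548  0.1183] yaw 148.06 F tool [-1.16  0.78 -0.89] M tool [-0.28 -0.21  0.1 ] 0.20516150903704392 30.009092800319195 [ 0.87  0.18 -0.87  1.94  0.15  1.09  0.95]
DRAG N at sleeve (+ = resists opening) 1.99
```

Emit:
step_arm --commands '[{"travel": [-0.0001,-0.0042,0],"turn": [0,0,-3]},{"travel": [-0.0004,-0.0084,0],"turn": [0,0,-6]},{"travel": [-0.001,-0.0125,0],"turn": [0,0,-9]},{"travel": [-0.0017,-0.0166,0],"turn": [0,0,-12]},{"travel": [-0.0027,-0.0207,0],"turn": [0,0,-15]}]'

```text
time: 12.6
position: [0.4882, -0.0739, 0.1183]
tool_rot: [0.462, 3.105, 0.0]
ft_force: [0.4, -0.2, 2.2]
grip_width: 0.203
grip_force: 30.0
```

```bash
python3 f.py
```

```text
12.6 [ 0.4882 -0.0739  0.1183] yaw 163.08 F tool [-0.45 -0.09 -2.22] M tool [-0.27 -0.24  0.11] 0.20290788976290822 30.01231311354786 [ 0.93  0.16 -0.89  1.95  0.14  1.09  1.26]
DRAG N at sleeve (+ = resists opening) 1.32
```

Emit:
step_arm --commands '[{"travel": [-0.0001,-0.0042,0],"turn": [0,0,-3]},{"travel": [-0.0004,-0.0084,0],"turn": [0,0,-6]},{"travel": [-0.001,-0.0125,0],"turn": [0,0,-9]},{"travel": [-0.0017,-0.0166,0],"turn": [0,0,-12]},{"travel": [-0.0027,-0.0207,0],"turn": [0,0,-15]}]'

```text
time: 13.1
position: [0.4847, -0.0945, 0.1183]
tool_rot: [0.053, 3.139, -0.0]
ft_force: [0.9, 0.1, 1.4]
grip_width: 0.2
grip_force: 30.0
```

```bash
python3 f.py
```

```text
13.1 [ 0.4847 -0.0945  0.1183] yaw 178.08 F tool [-0.87  0.13 -1.37] M tool [-0.22 -0.23  0.12] 0.1997800134478215 30.015720259398222 [ 0.99  0.17 -0.91  1.95  0.15  1.09  1.56]
DRAG N at sleeve (+ = resists opening) 1.69
```

Emit:
step_arm --commands '[{"travel": [0,-0.0028,0],"turn": [0,0,-2]},{"travel": [-0.0002,-0.0056,0],"turn": [0,0,-4]},{"travel": [-0.0004,-0.0084,0],"turn": [0,0,-6]},{"travel": [-0.0008,-0.0111,0],"turn": [0,0,-8]}]'

```text
time: 13.5
position: [0.4851, -0.1056, 0.1183]
tool_rot: [-0.165, 3.136, -0.001]
ft_force: [1.1, 1.0, 2.8]
grip_width: 0.206
grip_force: 30.0
```

```bash
python3 f.py
```

```text
13.5 [ 0.4851 -0.1056  0.1183] yaw -173.97 F tool [-1.17  0.89 -2.83] M tool [-0.21 -0.26  0.16] 0.20607536165968104 30.01855934970081 [ 1.02  0.18 -0.91  1.94  0.16  1.09  1.71]
DRAG N at sleeve (+ = resists opening) 2.87
```

Emit:
step_arm --commands '[{"travel": [0,-0.0014,0],"turn": [0,0,-1]},{"travel": [0,-0.0028,0],"turn": [0,0,-2]},{"travel": [-0.0001,-0.0042,0],"turn": [0,0,-3]}]'

```text
time: 13.8
position: [0.4855, -0.1097, 0.1182]
tool_rot: [-0.247, 3.131, -0.001]
ft_force: [0.6, -0.1, 4.4]
grip_width: 0.202
grip_force: 30.0
```

```bash
python3 f.py
```

```text
13.8 [ 0.4855 -0.1097  0.1182] yaw -170.98 F tool [-0.57 -0.17 -4.43] M tool [-0.16 -0.38  0.12] 0.20154684888994429 30.02009647898376 [ 1.03  0.18 -0.92  1.94  0.16  1.09  1.77]
DRAG N at sleeve (+ = resists opening) 1.31
```

Emit:
step_arm --commands '[{"travel": [0,-0.0014,0],"turn": [0,0,-1]},{"travel": [0,-0.0028,0],"turn": [0,0,-2]}]'

```text
time: 14.0
position: [0.4858, -0.1117, 0.1181]
tool_rot: [-0.301, 3.126, 0.001]
ft_force: [0.2, 3.0, 5.5]
grip_width: 0.203
grip_force: 30.3
```

```bash
python3 f.py
```

```text
14.0 [ 0.4858 -0.1117  0.1181] yaw -168.99 F tool [-0.77  2.96 -5.48] M tool [-0.78 -0.41  0.55] 0.20347391135411474 30.25305817835033 [ 1.03  0.19 -0.92  1.94  0.16  1.09  1.81]
DRAG N at sleeve (+ = resists opening) 9.77
```

Emit:
step_arm --commands '[{"travel": [0,-0.0007,0],"turn": [0,0,-0.5]},{"travel": [0,-0.0007,0],"turn": [0,0,-0.5]}]'

```text
time: 14.2
position: [0.4859, -0.112, 0.1181]
tool_rot: [-0.313, 3.125, 0.003]
ft_force: [-0.2, 4.0, 6.4]
grip_width: 0.2
grip_force: 30.4
```

```bash
python3 f.py
```

```text
14.2 [ 0.4859 -0.112   0.1181] yaw -168.54 F tool [-0.55  3.96 -6.39] M tool [-0.74 -0.34  0.61] 0.1998125794219754 30.382693097926676 [ 1.03  0.19 -0.92  1.94  0.17  1.1   1.81]
DRAG N at sleeve (+ = resists opening) 11.57
```

Emit:
step_arm --commands '[{"travel": [0,-0.0007,0],"turn": [0,0,-0.5]},{"travel": [0,-0.0007,0],"turn": [0,0,-0.5]},{"travel": [0,-0.0007,0],"turn": [0,0,-0.5]},{"travel": [0,-0.0007,0],"turn": [0,0,-0.5]},{"travel": [0,-0.0007,0],"turn": [0,0,-0.5]}]' --gripper 0.5 --force 8

```text
time: 14.7
position: [0.4852, -0.1142, 0.1174]
tool_rot: [0.327, -3.124, 0.0]
ft_force: [-0.1, 0.6, -0.1]
grip_width: 0.485
grip_force: 0.0
```

Emit:
step_arm --commands '[{"travel": [0,0,-0.04],"turn": [0,0,0]},{"travel": [0,0,-0.08],"turn": [0,0,0]},{"travel": [0,0,-0.12],"turn": [0,0,0]},{"travel": [0,0,-0.16],"turn": [0,0,0]},{"travel": [0,0,-0.185],"turn": [0,0,0]}]'

```text
time: 15.2
position: [0.4863, -0.114, 0.3058]
tool_rot: [-0.327, 3.122, -0.004]
ft_force: [0.6, 1.3, -1.4]
grip_width: 0.502
grip_force: 0.0
```

```bash
python3 f.py; python3 -c "
from h import *
s=ctrl.get_state(); print(totool([.5285,.118,.3],102.5,s))"
```

```text
15.2 [ 0.4863 -0.114   0.3058] yaw -168.04 F tool [-0.82  1.19  1.44] M tool [-0.07 -0.18  0.03] 0.5015100588029061 0.0 [ 1.12  0.   -0.93  1.68  0.    1.46  1.97]
DRAG N at sleeve (+ = resists opening) 1.52
(array([-89.3, 218.2,   5.3]), np.float64(-270.54), np.float64(-168.04))
```

Emit:
step_arm --commands '[{"travel": [-0.0178,0.0437,0.001],"turn": [0,0,8.4]},{"travel": [-0.0356,0.0873,0.002],"turn": [0,0,16.8]},{"travel": [-0.0534,0.131,0.003],"turn": [0,0,25.2]},{"travel": [-0.0712,0.1746,0.004],"turn": [0,0,33.6]},{"travel": [-0.0893,0.2182,0.004],"turn": [0,0,42]}]'

```text
time: 15.7
position: [0.5221, 0.0854, 0.2989]
tool_rot: [0.633, 3.077, -0.002]
ft_force: [0.6, 0.3, 0.2]
grip_width: 0.5
grip_force: 0.0
```

Emit:
step_arm --commands '[{"travel": [0,0,0],"turn": [0,0,8.3]},{"travel": [0,0,0],"turn": [0,0,16.6]},{"travel": [0,0,0],"turn": [0,0,24.9]},{"travel": [0,0,0],"turn": [0,0,33.2]},{"travel": [0,0,0],"turn": [0,0,41.6]}]'

```text
time: 16.2
position: [0.522, 0.084, 0.2987]
tool_rot: [-1.685, -2.651, 0.002]
ft_force: [0.1, 1.0, 0.2]
grip_width: 0.496
grip_force: 0.0
```

Emit:
step_arm --commands '[{"travel": [0,0,0],"turn": [0,0,6]},{"travel": [0,0,0],"turn": [0,0,6]},{"travel": [0,0,0],"turn": [0,0,6]}]'

```text
time: 16.5
position: [0.5221, 0.0841, 0.2988]
tool_rot: [-1.811, -2.567, 0.002]
ft_force: [-0.4, -0.7, 0.6]
grip_width: 0.5
grip_force: 0.0
```

```bash
python3 f.py; python3 - <<'E'
from sl import *
s=ctrl.get_state(); im=ctrl.get_image("wrist")[:,:,::-1].copy(); cv2.imwrite("pics/w3.png",im); sleeves(im,s,x0=285)
E
```

```text
16.5 [0.5221 0.0841 0.2988] yaw 109.59 F tool [-0.53 -0.59 -0.56] M tool [-0.13 -0.03  0.06] 0.5001959875267751 0.0 [ 0.74  0.12 -1.02  1.62  0.1   1.46  0.06]
DRAG N at sleeve (+ = resists opening) 0.12
[326 133  19  53 797] centre 529.6 120.7 size [17.5 54.2] angle 103.8
```

View pics/w3.png

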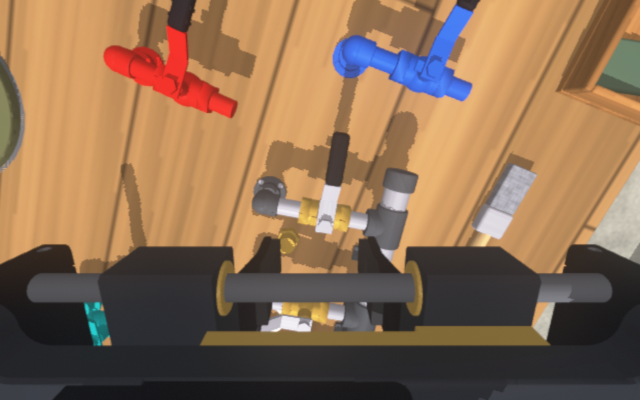

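The wrist view shows the left valve's sleeve at (337,160), clear of the blue look-alike at (405,70).

Emit:
step_arm --commands '[{"travel": [0.0319,0.019,0],"turn": [0,0,6.4]},{"travel": [0.0319,0.019,0.045],"turn": [0,0,6.4]},{"travel": [0.0319,0.019,0.09],"turn": [0,0,6.4]},{"travel": [0.0319,0.019,0.135],"turn": [0,0,6.4]},{"travel": [0.0319,0.019,0.181],"turn": [0,0,6.4]}]'

```text
time: 17.05
position: [0.5295, 0.1204, 0.1164]
tool_rot: [1.952, 2.46, -0.0]
ft_force: [0.7, -1.6, -0.1]
grip_width: 0.502
grip_force: 0.0
```

```bash
python3 f.py
```

```text
17.05 [0.5295 0.1204 0.1164] yaw 103.14 F tool [-1.73  0.35  0.11] M tool [-0.1  -0.1  -0.03] 0.5015025226384016 0.0 [ 0.58  0.33 -0.98  1.84  0.31  1.13 -0.28]
DRAG N at sleeve (+ = resists opening) 0.02
```

Emit:
step_arm --commands '[{"travel": [0,0,0],"turn": [0,0,0]},{"travel": [0,0,0],"turn": [0,0,0]},{"travel": [0,0,0],"turn": [0,0,0]},{"travel": [0,0,0],"turn": [0,0,0]},{"travel": [0,0,0],"turn": [0,0,0]}]' --gripper 0.1 --force 8

```text
time: 17.55
position: [0.5304, 0.1213, 0.1203]
tool_rot: [1.954, 2.458, 0.002]
ft_force: [-2.7, 0.9, 6.5]
grip_width: 0.216
grip_force: 8.0
```

Emit:
step_arm --commands '[{"travel": [0,0,0],"turn": [0,0,0]},{"travel": [-0.0006,-0.0097,0],"turn": [0,0,-7]},{"travel": [-0.0024,-0.0194,0],"turn": [0,0,-14]},{"travel": [-0.0048,-0.0274,0],"turn": [0,0,-20]}]' --force 30

```text
time: 17.95
position: [0.5038, 0.1117, 0.1203]
tool_rot: [1.491, 2.765, 0.002]
ft_force: [-5.5, 2.6, 9.9]
grip_width: 0.209
grip_force: 30.1
```

```bash
python3 f.py
```

```text
17.95 [0.5038 0.1117 0.1203] yaw 123.32 F tool [ 5.2  -3.15 -9.89] M tool [0.51 1.07 0.44] 0.20858638896020146 30.090847164974548 [ 0.7   0.28 -1.08  1.89  0.28  1.12  0.09]
DRAG N at sleeve (+ = resists opening) 2.4
```

Emit:
step_arm --commands '[{"travel": [-0.0001,-0.0042,0],"turn": [0,0,-3]},{"travel": [-0.0004,-0.0084,0],"turn": [0,0,-6]},{"travel": [-0.001,-0.0125,0],"turn": [0,0,-9]},{"travel": [-0.0017,-0.0166,0],"turn": [0,0,-12]}]'

```text
time: 18.35
position: [0.4903, 0.1019, 0.1203]
tool_rot: [-1.197, -2.903, -0.002]
ft_force: [-7.6, 3.3, 12.2]
grip_width: 0.209
grip_force: 30.1
```

```bash
python3 f.py
```

```text
18.35 [0.4903 0.1019 0.1203] yaw 135.19 F tool [  7.74  -2.95 -12.22] M tool [0.56 1.71 0.43] 0.2086424160617921 30.11811091681011 [ 0.78  0.26 -1.14  1.93  0.26  1.12  0.33]
DRAG N at sleeve (+ = resists opening) 2.4
```

Emit:
step_arm --commands '[{"travel": [0.0009,-0.0035,-0.001],"turn": [0,0,-2.5]},{"travel": [0.0012,-0.007,-0.002],"turn": [0,0,-5]},{"travel": [0.0013,-0.0104,-0.002],"turn": [0,0,-7.5]},{"travel": [0.0008,-0.0139,-0.002],"turn": [0,0,-10]}]'

```text
time: 18.75
position: [0.4808, 0.0917, 0.1208]
tool_rot: [0.941, 2.996, 0.004]
ft_force: [1.0, 4.5, -3.5]
grip_width: 0.208
grip_force: 30.5
```

```bash
python3 f.py
```

```text
18.75 [0.4808 0.0917 0.1208] yaw 145.11 F tool [1.7  4.25 3.48] M tool [-1.05  0.41  0.54] 0.207858648592089 30.471266945824027 [ 0.85  0.23 -1.19  1.95  0.24  1.11  0.53]
DRAG N at sleeve (+ = resists opening) 10.97
```

Emit:
step_arm --commands '[{"travel": [0,-0.0021,0],"turn": [0,0,-1.5]},{"travel": [-0.0001,-0.0042,0],"turn": [0,0,-3]}]'

```text
time: 18.95
position: [0.4787, 0.0888, 0.1208]
tool_rot: [0.864, 3.019, 0.006]
ft_force: [1.2, 6.0, -3.6]
grip_width: 0.207
grip_force: 30.8
```

```bash
python3 f.py
```

```text
18.95 [0.4787 0.0888 0.1208] yaw 148.07 F tool [2.17 5.65 3.65] M tool [-1.32  0.47  0.62] 0.20685708653423673 30.84393046796322 [ 0.88  0.23 -1.2   1.96  0.23  1.11  0.59]
DRAG N at sleeve (+ = resists opening) 13.44
```

Emit:
step_arm --commands '[{"travel": [-0.0004,0.0084,0],"turn": [0,0,6]},{"travel": [-0.0017,0.0166,0],"turn": [0,0,12]},{"travel": [-0.0039,0.0247,0],"turn": [0,0,18]},{"travel": [-0.0069,0.0325,0],"turn": [0,0,24]},{"travel": [-0.0107,0.04,0],"turn": [0,0,30]}]'

```text
time: 19.45
position: [0.5085, 0.1142, 0.1205]
tool_rot: [1.622, 2.689, -0.004]
ft_force: [-0.9, -2.2, -0.5]
grip_width: 0.203
grip_force: 29.3
```

```bash
python3 f.py
```

```text
19.45 [0.5085 0.1142 0.1205] yaw 117.81 F tool [-1.47 -1.84  0.53] M tool [ 0.33 -0.25 -0.05] 0.2027466325828501 29.322206676006317 [ 0.66  0.29 -1.05  1.88  0.28  1.13 -0.01]
DRAG N at sleeve (+ = resists opening) -2.51
```

Emit:
step_arm --commands '[{"travel": [-0.0001,0.0042,0],"turn": [0,0,3]},{"travel": [-0.0004,0.0084,0],"turn": [0,0,6]},{"travel": [-0.001,0.0125,0],"turn": [0,0,9]},{"travel": [-0.0017,0.0166,0],"turn": [0,0,12]}]'

```text
time: 19.85
position: [0.5241, 0.1199, 0.1205]
tool_rot: [1.892, 2.506, -0.003]
ft_force: [-1.3, -3.2, -1.1]
grip_width: 0.204
grip_force: 29.3
```

```bash
python3 f.py|tail -1
```

```text
DRAG N at sleeve (+ = resists opening) -3.77
```

Emit:
step_arm --commands '[{"travel": [0,0.0014,0],"turn": [0,0,1]},{"travel": [0,0.0028,0],"turn": [0,0,2]},{"travel": [-0.0001,0.0042,0],"turn": [0,0,3]}]'

```text
time: 20.15
position: [0.5282, 0.1211, 0.1203]
tool_rot: [1.955, 2.457, -0.002]
ft_force: [-0.8, -4.0, 2.0]
grip_width: 0.204
grip_force: 29.3
```

```bash
python3 f.py
```

```text
20.15 [0.5282 0.1211 0.1203] yaw 102.98 F tool [-3.7  -1.72 -2.02] M tool [ 0.3  -0.9  -0.09] 0.20405366522747045 29.317556619644165 [ 0.58  0.33 -0.98  1.83  0.3   1.14 -0.28]
DRAG N at sleeve (+ = resists opening) -2.89
```

Emit:
step_arm --commands '[{"travel": [0,0.0014,0],"turn": [0,0,1]},{"travel": [0,0.0028,0],"turn": [0,0,2]}]'

```text
time: 20.35
position: [0.531, 0.1217, 0.1202]
tool_rot: [1.999, 2.422, -0.002]
ft_force: [-1.3, -6.6, 2.5]
grip_width: 0.208
grip_force: 29.3
```

```bash
python3 f.py
```

```text
20.35 [0.531  0.1217 0.1202] yaw 100.95 F tool [-6.19 -2.5  -2.49] M tool [ 0.31 -1.15 -0.07] 0.20772587284774577 29.317248165607452 [ 0.57  0.33 -0.97  1.83  0.3   1.14 -0.32]
DRAG N at sleeve (+ = resists opening) -3.37
```

Emit:
step_arm --commands '[{"travel": [-0.0005,0.0014,0],"turn": [0,0,1]},{"travel": [-0.001,0.0028,0],"turn": [0,0,2]}]'

```text
time: 20.55
position: [0.5331, 0.1221, 0.1202]
tool_rot: [-2.041, -2.388, 0.003]
ft_force: [-3.9, -4.6, 5.3]
grip_width: 0.202
grip_force: 29.5
```

```bash
python3 f.py
```

```text
20.55 [0.5331 0.1221 0.1202] yaw 98.97 F tool [-3.92 -4.55 -5.3 ] M tool [ 0.9  -0.84 -0.11] 0.20226148991354273 29.511556327342987 [ 0.56  0.34 -0.97  1.82  0.3   1.14 -0.35]
DRAG N at sleeve (+ = resists opening) -5.98
```

Emit:
step_arm --commands '[{"travel": [0,0.001,0],"turn": [0,0,0.7]},{"travel": [0,0.0018,0],"turn": [0,0,1.3]}]'

```text
time: 20.75
position: [0.5341, 0.1223, 0.1201]
tool_rot: [-2.066, -2.365, 0.006]
ft_force: [-5.0, -6.2, 6.3]
grip_width: 0.201
grip_force: 29.8
```

```bash
python3 f.py
```

```text
20.75 [0.5341 0.1223 0.1201] yaw 97.73 F tool [-5.48 -5.77 -6.23] M tool [ 1.32 -1.13 -0.2 ] 0.2012408584976303 29.80757027864456 [ 0.55  0.34 -0.96  1.82  0.3   1.15 -0.37]
DRAG N at sleeve (+ = resists opening) -8.26
```

Emit:
step_arm --commands '[{"travel": [0,0.001,0],"turn": [0,0,0.7]},{"travel": [0,0.0018,0],"turn": [0,0,1.3]}]'

```text
time: 20.95
position: [0.5351, 0.1224, 0.12]
tool_rot: [-2.091, -2.342, 0.008]
ft_force: [-8.2, -5.9, 8.0]
grip_width: 0.202
grip_force: 30.0
```

```bash
python3 f.py
```

```text
20.95 [0.5351 0.1224 0.12  ] yaw 96.47 F tool [-4.91 -8.81 -7.97] M tool [ 1.67 -1.22 -0.43] 0.20204360438696592 30.042598843574524 [ 0.55  0.34 -0.95  1.81  0.3   1.15 -0.4 ]
DRAG N at sleeve (+ = resists opening) -14.24
```

Shut stop reached. Now release and lift.

Emit:
step_arm --commands '[{"travel": [0,0,0],"turn": [0,0,0]},{"travel": [0,0,0],"turn": [0,0,0]},{"travel": [0,0,0],"turn": [0,0,0]},{"travel": [0,0,0],"turn": [0,0,0]},{"travel": [0,0,0],"turn": [0,0,0]}]' --gripper 0.5

```text
time: 21.45
position: [0.5374, 0.1238, 0.1201]
tool_rot: [-2.092, -2.343, -0.002]
ft_force: [-0.0, 0.2, -0.5]
grip_width: 0.485
grip_force: 0.0
```

Emit:
step_arm --commands '[{"travel": [0,0,-0.04],"turn": [0,0,0]},{"travel": [0,0,-0.08],"turn": [0,0,0]},{"travel": [0,0,-0.12],"turn": [0,0,0]},{"travel": [0,0,-0.16],"turn": [0,0,0]},{"travel": [0,0,-0.2],"turn": [0,0,0]}]'

```text
time: 21.95
position: [0.5371, 0.1235, 0.3218]
tool_rot: [2.092, 2.343, 0.001]
ft_force: [0.0, -0.3, 0.1]
grip_width: 0.503
grip_force: 0.0
```

Emit:
step_arm --commands '[{"travel": [-0.045,-0.01,0],"turn": [0,0,0]},{"travel": [-0.09,-0.02,0],"turn": [0,0,0]},{"travel": [-0.135,-0.03,0],"turn": [0,0,0]},{"travel": [-0.18,-0.04,0],"turn": [0,0,0]},{"travel": [-0.2,-0.05,0],"turn": [0,0,0]}]'

```text
time: 22.45
position: [0.5096, -0.0866, 0.3199]
tool_rot: [2.099, 2.336, -0.002]
ft_force: [0.5, -0.9, -0.5]
grip_width: 0.502
grip_force: 0.0
```

Emit:
step_arm --commands '[{"travel": [-0.045,-0.005,0],"turn": [0,0,0]},{"travel": [-0.09,-0.01,0],"turn": [0,0,0]},{"travel": [-0.135,-0.015,0],"turn": [0,0,0]},{"travel": [-0.18,-0.02,0],"turn": [0,0,0]},{"travel": [-0.18,-0.02,0],"turn": [0,0,0]}]'

```text
time: 22.95
position: [0.5084, -0.271, 0.3187]
tool_rot: [2.106, 2.331, -0.003]
ft_force: [0.2, -0.6, -0.1]
grip_width: 0.497
grip_force: 0.0
```

```bash
python3 f.py; python3 - <<'E'
from h import *; import cv2
a=ctrl.get_image("wrist")[:,:,::-1]; b=ctrl.get_image("top")[140:240,225:425,::-1]
b=cv2.resize(b,(640,320),interpolation=cv2.INTER_CUBIC)
cv2.imwrite("pics/end.png",np.vstack([a[:270],b]))
E
```

```text
22.95 [ 0.5084 -0.271   0.3187] yaw 95.81 F tool [-0.62  0.09  0.05] M tool [-0.11 -0.07 -0.03] 0.49738975932279866 0.0 [ 1.08  0.2  -0.74  1.49  0.14  1.51  0.44]
DRAG N at sleeve (+ = resists opening) -0.23
```

View pics/end.png

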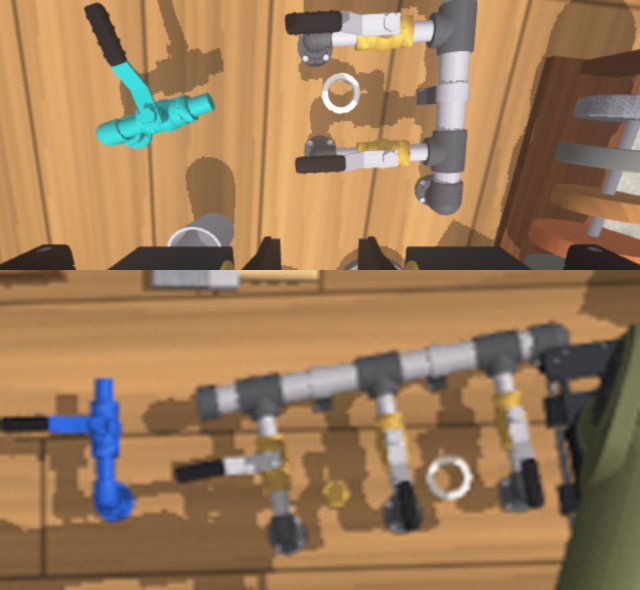

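The final picture shows the right (320,160) and middle (340,22) levers in line with their outlets, and the left lever, at (200,470) in the lower half, across its pipe. The tape roll, reducer and look-alikes are where they were, and the arm is clear.

```bash
python3 -c "
from bench import ctrl
print(ctrl.close_job())"
```

```text
the job is handed in; nothing more can be done
None
```

I exercised all three valves and handed the job in: the right and middle valves swung freely and are fully open against their stops, while the left one bound at about 45° (13 N felt, never forced) and is back fully shut.

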